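# Make up two carving kits from the foam stock

### The arm

A 6-joint arm with a two-finger parallel gripper is mounted at the origin on the work surface. World frame = base frame: x ahead of the robot, y to its left, z up, the work surface at z = 0. Lengths are in mm, angles in degrees, forces in N, time in s.
With the tool pointing down it reaches from about 275 to 1000 mm from the base axis. Payload 8.4 kg.
Tool frame: the origin (TCP) lies at the very end of the fingers, on their centre line; the grasp point (between the pads) lies 19 mm behind it (ctrl.grip_depth is the distance from the TCP to the grasp point, in mm); z points along the fingers, y is the direction in which the jaws open and shut (so a half turn about z gives the same grasp; the last joint's range is limited). The gripper opens to 85 mm and grips with 20 to 120 N. Pads are 22 mm wide; open, the fingers measure 114 mm over their backs; the gripper's body (76 mm by 85 mm) begins 54 mm behind the grasp point. The pads swing forward as they close: fully open they stand 13 mm farther back than shut.
Start: joints at [-66.658, 20.225, 93.587, -0, 66.188, -0.138], TCP at [249.015, -573.253, 231.281] pointing down, gripper open.
Joint ranges: [-150.9, 150.9], [-52.94, 120.26], [3.33, 152.33], [-74.26, 254.26], [0, 154.13], [-172.89, 172.89]. Speed limits (degrees/s): [127.2, 127.2, 159.86, 180, 180, 180].

### API

Orientations are given as [roll, pitch, yaw] about the fixed x, y, z axes, in that order (R = Rz(yaw) Ry(pitch) Rx(roll)).
In Python, from station import ctrl gives the robot as it stands.
- The arm moves only by the shell command python3 -m crank 'ROWS' [OPENING]. ROWS is JSON, a list of rows, each an object with "translation": the shift along the world's x, y, z in m, a list of three; "yaw": the turn about the world's z in rad. In form: [{"translation": [tx, ty, tz], "yaw": yaw}, ...]. A call has 1 to 10 rows; each row is the pose to reach, as a shift and turn from the pose commanded when the call began; what a row does not reach only later rows make up. A row lasts 1/12 s, in which the tool goes at most 41.7 mm and 7.16 degrees, less where a joint would pass 70% of its speed; a pose out of reach is approached as far as the arm can. A call with a gripper value outside its range is refused whole. OPENING is the finger opening in m, from 0 to 0.0854, set as the call begins (- or left out, the last holds). The fingers move at their own pace and stop on an object; the grip force is fixed at half the most. Time passes only in rows, so rows that repeat a pose let the fingers close. It gives the time, the measured TCP pose, the force and the opening at its end, in the units of the state.
- ctrl.get_state(): the state, without advancing time (a new reading comes with each control period).
- ctrl.camera(name): name is "side" or "top" or "wrist"; returns a dict with "color" (480x640x3 uint8, red, green, blue), "vfov" (degrees; the focal length in pixels is half the picture's height over the tangent of half this angle, whatever the lens; pixels are square), "cx", "cy" (the principal point, pixels), "camera_from_world" (4x4, takes a point from world to camera coordinates). Camera axes: x right, y down, z forward; pixel columns grow to the right and rows downward; lengths in mm; the calibration is good to about 2 mm. A picture is of the moment at which its call begins. There is no depth.
- ctrl.hand_in(): hands the job in, once; it reports no verdict.
Trained networks look in the newest picture that a camera, given by its name, has taken for a name from the list of things; names that differ only in an ending like _2 or _b are one class to them, and where a whole thing is asked for, a point or a joint stands for the part that bears it (a point fixed in the world has none). Each returns a list of dicts, best first, with "score" (0 to 1); they miss things now and then, are a little off and sometimes report something else, mostly with a low value. They report only what shows in the picture. A call takes as long as a camera call. They do not tell look-alikes from the thing itself.
- ctrl.look_for(query, camera): "position" ([x, y, z] in mm, in the coordinates of the camera as it stood for that picture, good to about 4 mm: the middle of the surface that is visible of it).
- ctrl.masks_of(query, camera): "pixels" (480x640 bool, what is visible of it).
The state is a dict: "time_s": time; "q": joint angles; "joint_vel": joint speeds; "joint_torque": joint torques, N m; "tcp_pos": TCP position; "ee_rot": TCP orientation; "ft_force": force on the tool from outside, world axes, zero at the start; "torque": the same for the moment, N m; "opening": finger opening in mm.
Only numpy, scipy, OpenCV 4.12 (cv2) and the standard library are available. Lean on these libraries where they do the work, as an engineer would, in place of code of your own. Each camera call takes 0.05 s, during which the arm holds its last target.

### The job

Make up the two carving kits from the stock in the middle of the table. In the long three-compartment tray, starting at the end with the finger tab, put the ridged foam nose blank, then the foam ring, then the wooden sanding block with the knob; in the short two-compartment tray put the tall foam cylinder next to the tab and the lidded jar in the other compartment. Each thing stands upright, flat on the floor of its own compartment; leave the low foam disc and the plain foam bar where they lie.

Things in the scene. Friction and masses are not known exactly. Their poses are not given: they have to be found in the camera images.
- nose_mid (a point): White foam nose blank: a slab 60 (x) by 46 (y) by 16 mm high, with a ridge 60 (x) by 24 (y) mm and 36 mm high along the middle on top; 52 mm high in all. Loose, 28 to 56 g. The point is its centre, 26 mm above its underside; x along the ridge, z up. Easily gripped across the ridge (24 mm, along y).
- ring_mid (a point): White foam ring standing on its flat end: 50 mm outer diameter, 24 mm hole right through, 40 mm high. Loose, 21 to 42 g. The point is on its axis half-way up, 20 mm above its underside; z up.
- sander_mid (a point): Brown wooden sanding block with a cork sole: base 60 (x) by 46 (y) by 18 mm high, with an upright round knob of 26 mm diameter, 34 mm high, on the middle of it; 52 mm high in all. Loose, 56 to 112 g. The point is on the knob's axis, 26 mm above the underside; x along the base's length, z up. Easily gripped by the knob.
- post_mid (a point): Tall plain white foam cylinder, standing: 44 mm diameter, 66 mm high. Loose, 28 to 56 g. The point is its centre, 33 mm above its underside; z up.
- jar_mid (a point): Small amber glass jar with a screw lid of bare metal, standing: 46 mm diameter, 56 mm high. Loose, 91 to 182 g. The point is on its axis, 28 mm above its underside; z up.
- disc_mid (a point): Low solid white foam disc, spare stock, to be left alone: 58 mm diameter, 26 mm high. Loose. The point is its centre, 13 mm above its underside.
- bar_mid (a point): Plain square foam bar, spare stock, to be left alone: 64 (x) by 32 (y) by 32 mm high. Loose. The point is its centre, 16 mm above its underside; x along its length.
- tray3: Long wooden kit tray, 268 by 104 mm, three compartments in a row, centres at x = +88 (next to the tab), 0 and -88 mm, each 84 (x) by 96 mm (y) inside. Fixed. Floor 4 mm thick; walls and dividers 4 mm thick, tops 10 mm above the table. A flat finger tab (28 by 50 mm, dark dot) sticks out of one end. Origin: centre of underside; x along the tray towards the tab, z up.
- tray2: Short wooden kit tray, 180 by 104 mm, two compartments, centres at x = +44 (next to the tab) and -44 mm, each 84 (x) by 96 mm (y) inside. Fixed. Floor 4 mm thick; walls and dividers 4 mm thick, tops 10 mm above the table. A flat finger tab (28 by 50 mm, dark dot) sticks out of one end. Origin: centre of underside; x along the tray towards the tab, z up.
Mind the look-alikes: they are no part of the job. What is shaped like the part that bears post_mid but purple, red or yellow is not meant.

How it is judged (in metres and radians):
At the end, for the whole second after the job is handed in: Each of the five things in its own compartment: centre within 24 mm along and 30 mm across of the compartment's centre, underside within 3 mm of the tray's floor, upright within 0.08 rad, slower than 0.02 m/s; disc and bar within 25 mm of their starts (x of nose_mid in the frame of tray3 between 0.064 and 0.112 m and y of nose_mid in the frame of tray3 between -0.03 and 0.03 m and z of nose_mid in the frame of tray3 between 0.027 and 0.033 m and angle between each of nose_mid, ring_mid, sander_mid, post_mid, jar_mid's own z axis and vertical below 0.08 rad and linear speed of each of nose, ring, sander, post, jar below 0.02 m/s and x of ring_mid in the frame of tray3 between -0.024 and 0.024 m and y of ring_mid in the frame of tray3 between -0.03 and 0.03 m and z of ring_mid in the frame of tray3 between 0.021 and 0.027 m and x of sander_mid in the frame of tray3 between -0.112 and -0.064 m and y of sander_mid in the frame of tray3 between -0.03 and 0.03 m and z of sander_mid in the frame of tray3 between 0.027 and 0.033 m and x of post_mid in the frame of tray2 between 0.02 and 0.068 m and y of post_mid in the frame of tray2 between -0.03 and 0.03 m and z of post_mid in the frame of tray2 between 0.034 and 0.04 m and x of jar_mid in the frame of tray2 between -0.068 and -0.02 m and y of jar_mid in the frame of tray2 between -0.03 and 0.03 m and z of jar_mid in the frame of tray2 between 0.029 and 0.035 m and distance of each of disc_mid, bar_mid from where it was at the start of the episode below 0.025 m); the robot touches nothing.
It fails at once if the spare foam disc or the spare bar was pushed or carried away by more than 25 mm (distance of any of disc_mid, bar_mid from where it was at the start of the episode above 0.025 m).
It also fails if it takes over 118 s, if anything falls off the work surface, if the arm or the gripper's body presses on something with over 40 N, if the wrist force passes 120 N, or if a joint passes its speed limit or range.

## Working session

There is one attempt and no reset: what is moved stays moved. The work goes in short steps, Python scripts to look and compute and a shell command to move; the robot and the scene stay as the last step left them, time stands still between calls to the robot, and variables do not carry over. Pictures are saved under pics/ and viewed, and the job is handed in when it is done.

```bash
ls; mkdir -p pics; python3 - <<'E'
from station import ctrl
import cv2
s=ctrl.get_state();print(s)
for n in("top","side","wrist"):
    c=ctrl.camera(n);cv2.imwrite(f"pics/{n}0.png",c["color"][:,:,::-1]);print(n,c["vfov"],c["cx"],c["cy"],c["camera_from_world"].round(3).tolist() if hasattr(c["camera_from_world"],'round') else c["camera_from_world"])
E
```

```text
pics
{'time_s': 0.0, 'q': array([-6.66564247e+01,  2.02631215e+01,  9.36310239e+01,  3.32103501e-04,
        6.61891883e+01, -1.36305068e-01]), 'joint_vel': array([ 0.14898279, -0.08382211,  0.0583558 ,  0.02269322,  0.05958841,
        0.04756032]), 'joint_torque': array([-1.93879554e-03, -6.05267429e+01, -3.42061186e+01, -4.14688111e-05,
        9.57976881e-03, -2.34238911e-05]), 'tcp_pos': array([ 248.83066039, -572.7807626 ,  230.54023045]), 'ee_rot': array([-1.79916667e+02, -5.01888063e-04,  2.34797458e+01]), 'ft_force': array([-0.16561883,  0.31023439,  0.27079502]), 'torque': array([ 0.02137103, -0.00673652, -0.01752413]), 'opening': 84.74706357593391}
top 56.07052656793458 321.5380701760124 250.30797856444497 [[0.016, -1.0, 0.004, 4.72], [-0.982, -0.017, -0.189, 513.273], [0.189, -0.001, -0.982, 686.636], [0.0, 0.0, 0.0, 1.0]]
side 44.485066101468625 305.1609580769809 227.09114517217745 [[-0.996, -0.085, -0.021, 516.853], [-0.038, 0.637, -0.77, 52.907], [0.079, -0.766, -0.638, 1182.633], [0.0, 0.0, 0.0, 1.0]]
wrist 71.98282068890205 323.156240929265 235.7498698364736 [[0.398, -0.917, -0.002, -624.396], [-0.879, -0.382, 0.286, -36.764], [-0.263, -0.112, -0.958, 379.184], [0.0, 0.0, 0.0, 1.0]]
```

View pics/top0.png

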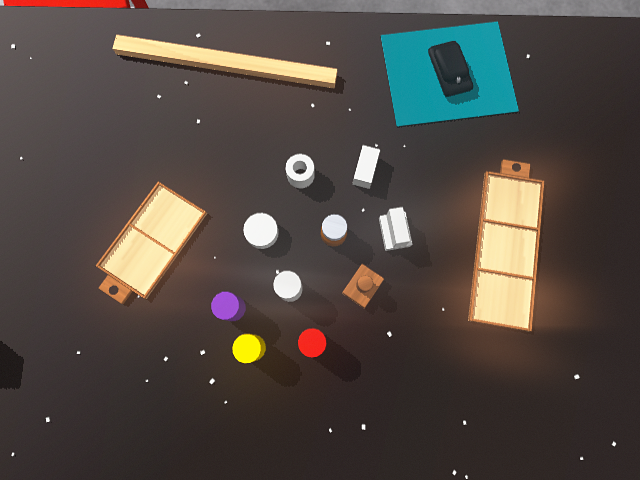

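View pics/side0.png

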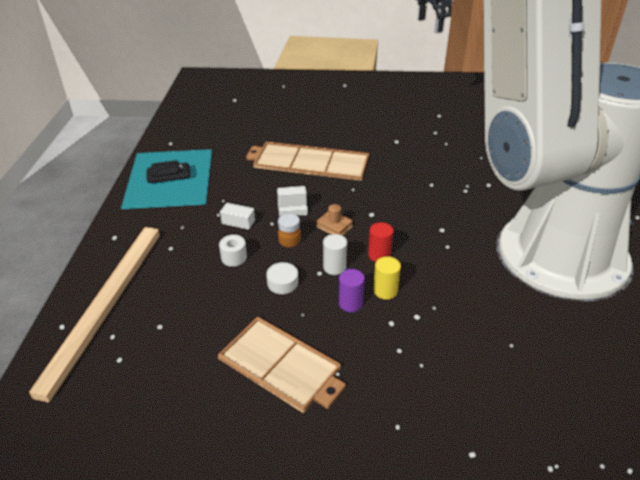

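```bash
cat > h.py <<'E'
from station import ctrl
import numpy as np, cv2
C={}
def cam(n,save=None):
    c=ctrl.camera(n); c["M"]=np.array(c["camera_from_world"]); c["f"]=240/np.tan(np.radians(c["vfov"]/2)); C[n]=c
    if save: cv2.imwrite(f"pics/{save}.png",c["color"][:,:,::-1])
    return c
def unproj(c,u,v,z):
    M=c["M"];R=M[:3,:3];t=M[:3,3];o=-R.T@t
    d=R.T@np.array([(u-c["cx"])/c["f"],(v-c["cy"])/c["f"],1]);return o+d*(z-o[2])/d[2]
def proj(c,p):
    q=c["M"][:3,:3]@np.array(p)+c["M"][:3,3];return np.array([c["cx"]+c["f"]*q[0]/q[2],c["cy"]+c["f"]*q[1]/q[2]])
def toworld(c,p):
    M=c["M"];return M[:3,:3].T@(np.array(p)-M[:3,3])
E
python3 - <<'E'
from h import *
for n in("top","side"):
    c=cam(n)
    for q in ["nose_mid","ring_mid","sander_mid","post_mid","jar_mid","disc_mid","bar_mid","tray3","tray2"]:
        for d in ctrl.look_for(q,n):
            p=toworld(c,d["position"]);print(n,q,round(d["score"],2),p.round(0),proj(c,p).round(0))
E
```

```text
top nose_mid 0.77 [ 550. -103.   45.] [392. 230.]
top ring_mid 0.84 [652.  55.  42.] [298. 171.]
top sander_mid 0.91 [457. -52.  14.] [359. 287.]
top sander_mid 0.56 [545. -10.  56.] [336. 230.]
top post_mid 0.85 [419. 158.  64.] [228. 306.]
top post_mid 0.83 [354. 123.  65.] [248. 349.]
top post_mid 0.69 [449.  68.  67.] [286. 288.]
top post_mid 0.61 [367.  21.  65.] [315. 342.]
top jar_mid 0.64 [546.  -6.  52.] [334. 231.]
top disc_mid 0.92 [550. 116.  25.] [262. 231.]
top bar_mid 0.68 [666. -60.  37.] [366. 165.]
top bar_mid 0.31 [547. 117.  27.] [261. 232.]
top tray3 0.91 [ 529. -309.    2.] [507. 249.]
top tray3 0.74 [528. 318.   3.] [147. 244.]
top tray2 0.91 [ 529. -309.    2.] [507. 249.]
top tray2 0.74 [528. 318.   3.] [147. 244.]
side nose_mid 0.94 [555. -99.  31.] [292. 202.]
side sander_mid 0.8 [462. -46.  19.] [334. 223.]
side post_mid 0.8 [453.  82.  47.] [335. 254.]
side post_mid 0.74 [367.  41.  47.] [380. 242.]
side post_mid 0.62 [355. 142.  51.] [388. 277.]
side post_mid 0.59 [418. 174.  52.] [352. 287.]
side jar_mid 0.76 [549.  10.  36.] [290. 232.]
side bar_mid 0.86 [672. -55.  28.] [236. 213.]
side tray3 0.58 [528. 316.  -0.] [283. 367.]
side tray3 0.56 [ 533. -306.    5.] [310. 160.]
side tray2 0.58 [528. 316.  -0.] [283. 367.]
side tray2 0.56 [ 533. -306.    5.] [310. 160.]
```

The top view shows the white post at (288,286). It could be confused with the purple (225,306), red (312,343) and yellow (247,348) cylinders, the disc (261,230) or the ring (300,170). The jar is at (334,230), the nose at (396,228) versus the bar at (367,167), and the sander at (363,286). The tray3 tab is at (515,168) and the tray2 tab at (115,290). Next, a close crop and the measurements.

```bash
python3 - <<'E'
from h import *
c=cam("top")
im=c["color"][:,:,::-1]
cv2.imwrite("pics/crop1.png",cv2.resize(im[140:370,200:430],(800,800),interpolation=cv2.INTER_CUBIC)[:600] if 0 else cv2.resize(im[140:330,200:430],(780,644),interpolation=cv2.INTER_CUBIC)[:600])
t=np.hstack([cv2.resize(im[150:340,455:560],(330,597),interpolation=cv2.INTER_CUBIC),cv2.resize(im[170:310,85:215],(460,495),interpolation=cv2.INTER_CUBIC)[:597].copy() if 0 else cv2.copyMakeBorder(cv2.resize(im[170:310,85:215],(460,495),interpolation=cv2.INTER_CUBIC),0,102,0,0,0)])
cv2.imwrite("pics/crop2.png",t)
E
```

```text
(no output)
```

View pics/crop1.png

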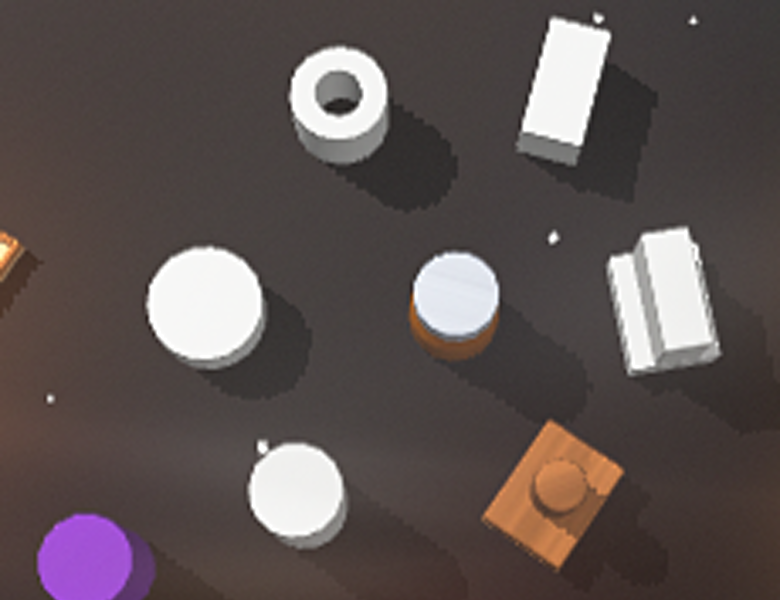

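View pics/crop2.png

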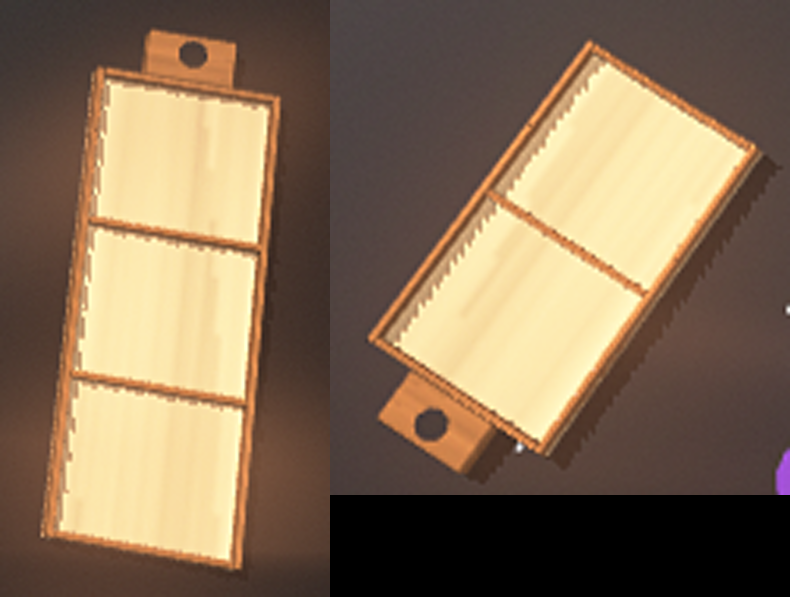

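```bash
python3 - <<'E'
from h import *
c=cam("top")
s=3.391
def P(X,Y,z): return unproj(c,200+(X-1)/s,140+(Y-1)/s,z)
for n,X,Y,z in [("ring",339,93,40),("jar",456,294,56),("post",296,490,66),("knob",560,484,52),("disc",205,305,26)]:print(n,P(X,Y,z).round(1))
def rect(n,pts):
    p=np.array(pts)[:,:2]; print(n,"c",p.mean(0).round(1)); 
    for i in range(4):
        d=p[(i+1)%4]-p[i]; print("  ",np.hypot(*d).round(1),np.degrees(np.arctan2(d[1],d[0])).round(1))
rect("nose",[P(*a,52) for a in [(640,234),(688,228),(717,345),(663,357)]])
rect("sander",[P(*a,18) for a in [(552,420),(623,470),(558,569),(483,520)]])
rect("bar",[P(*a,32) for a in [(551,17),(609,32),(577,145),(521,133)]])
rect("t3",[unproj(c,455+(X-1)/3.142,150+(Y-1)/3.142,10) for X,Y in [(97,70),(279,98),(240,568),(45,535)]])
rect("t2",[unproj(c,85+(X-1)/3.538,170+(Y-1)/3.538,10) for X,Y in [(260,43),(427,148),(213,452),(42,338)]])
E
```

```text
ring [659.3  53.2  40. ]
jar [551.9  -6.6  56. ]
post [454.7  66.8  66. ]
knob [461.3 -57.   52. ]
disc [551.5 118.2  26. ]
nose c [ 556.5 -113.8]
   23.8 -81.6
   59.7 -167.5
   26.9 103.7
   62.0 9.6
sander c [460.2 -57.4]
   42.9 -124.8
   59.1 146.8
   43.7 57.7
   60.9 -34.0
bar c [670.9 -61.6]
   30.9 -104.4
   63.6 164.8
   29.1 78.3
   65.0 -13.6
t3 c [ 529.5 -307.3]
   103.3 -98.3
   265.6 171.1
   104.0 81.4
   265.0 -9.0
t2 c [537.  306.9]
   101.8 -121.3
   177.2 148.7
   102.3 58.5
   176.9 -31.4
```

```bash
python3 -c "
from station import ctrl;print(ctrl.grip_depth)"; python3 -m crank '[{"translation":[0.154,0.230,-0.015],"yaw":-0.11},{"translation":[0.154,0.230,-0.015],"yaw":-0.11},{"translation":[0.154,0.230,-0.015],"yaw":-0.11},{"translation":[0.154,0.230,-0.015],"yaw":-0.11},{"translation":[0.154,0.230,-0.015],"yaw":-0.11},{"translation":[0.154,0.230,-0.015],"yaw":-0.218},{"translation":[0.2,0.3,-0.015],"yaw":-0.218},{"translation":[0.23,0.34,-0.015],"yaw":-0.218},{"translation":[0.24,0.359,-0.015],"yaw":-0.218},{"translation":[0.24,0.359,-0.015],"yaw":-0.218}]' 0.06
python3 - <<'E'
from h import *
c=cam("wrist","w1")
print(ctrl.get_state()["tcp_pos"],ctrl.get_state()["ee_rot"])
for q in ["nose_mid","sander_mid","jar_mid"]:
  for d in ctrl.look_for(q,"wrist"): p=toworld(c,d["position"]);print(q,round(d["score"],2),p.round(0),proj(c,p).round(0))
E
```

```text
18.700000000000003
time_s: 2.08
tcp_pos: [481.3, -225.5, 216.7]
ee_rot: [180.0, -0.0, 11.0]
ft_force: [0.8, -0.8, 0.2]
opening: 59.9
[ 484.87449947 -220.18277781  216.69877572] [-179.87809641   -0.19185033   11.08083749]
nose_mid 0.69 [470. -63.  17.] [167. 191.]
nose_mid 0.56 [ 564. -121.   52.] [223. 103.]
sander_mid 0.55 [473. -63.  20.] [166. 188.]
sander_mid 0.48 [640. -68.  15.] [185.   6.]
jar_mid 0.81 [554. -19.  54.] [100.  90.]
```

View pics/w1.png

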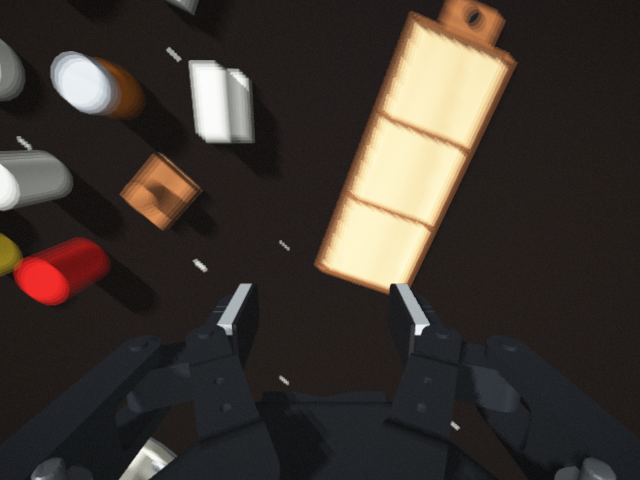

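```bash
python3 -m crank '[{"translation":[0.018,0.028,-0.015],"yaw":0},{"translation":[0.036,0.055,-0.030],"yaw":0},{"translation":[0.054,0.08,-0.045],"yaw":0},{"translation":[0.0675,0.1,-0.06],"yaw":0},{"translation":[0.0675,0.1,-0.06],"yaw":0},{"translation":[0.0675,0.1,-0.06],"yaw":0},{"translation":[0.0675,0.1,-0.06],"yaw":0}]'
python3 - <<'E'
from h import *
c=cam("wrist","w2")
s=ctrl.get_state();print(s["tcp_pos"],s["ee_rot"])
for q in ["nose_mid","sander_mid","jar_mid"]:
  for d in ctrl.look_for(q,"wrist"): p=toworld(c,d["position"]);print(q,round(d["score"],2),p.round(0),proj(c,p).round(0))
print(proj(c,s["tcp_pos"]),proj(c,[556.5,-113.8,52]),proj(c,[551.9,-6.6,56]))
E
```

```text
time_s: 2.87
tcp_pos: [547.4, -128.8, 156.5]
ee_rot: [180.0, 0.0, 10.9]
ft_force: [-0.8, -0.3, -0.0]
opening: 60.3
[ 547.49629554 -128.91598157  156.84478264] [ 1.79972226e+02 -7.67832650e-03  1.09064199e+01]
nose_mid 0.6 [ 561. -117.   50.] [311. 214.]
nose_mid 0.25 [560. 111.  28.] [ 30. 157.]
sander_mid 0.63 [481. -52.  16.] [228. 276.]
[323.02070473 297.41569109] [305.95506753 220.07268844] [162.39777048 200.75528217]
```

View pics/w2.png

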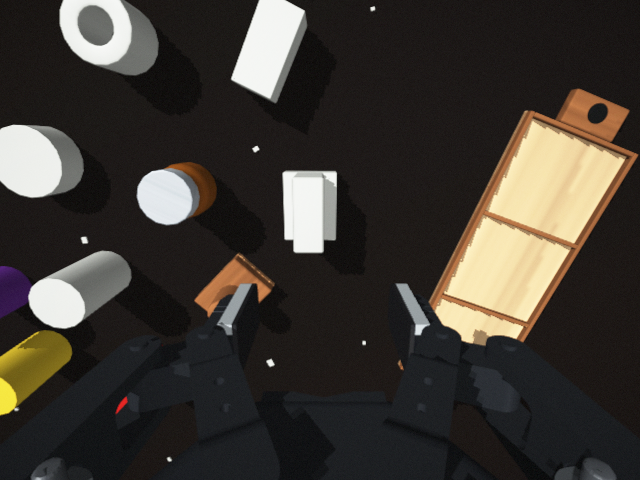

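```bash
python3 - <<'E'
from h import *
c=cam("wrist")
for n,u,v,z in [("nose",308.5,214.5,52),("a",308,177,52),("b",309,252,52),("jar",168,196.5,56),("ring",96,25,40),("post",57,304,66)]: print(n,unproj(c,u,v,z).round(1))
a,b=unproj(c,308,177,52),unproj(c,309,252,52);d=a-b;print(np.hypot(d[0],d[1]),np.degrees(np.arctan2(d[1],d[0])))
E
```

```text
nose [ 561.6 -114.8   52. ]
a [ 589.5 -109.4   52. ]
b [ 531.7 -120.5   52. ]
jar [556.3 -10.1  56. ]
ring [662.6  52.2  40. ]
post [456.9  66.2  66. ]
58.8549967853801 10.878243934722745
```

```bash
python3 -m crank '[{"translation":[0.006,0.007,-0.02],"yaw":0},{"translation":[0.012,0.014,-0.05],"yaw":0},{"translation":[0.012,0.014,-0.08],"yaw":0},{"translation":[0.012,0.014,-0.105],"yaw":0},{"translation":[0.012,0.014,-0.125],"yaw":0},{"translation":[0.012,0.014,-0.1345],"yaw":0},{"translation":[0.012,0.014,-0.1345],"yaw":0},{"translation":[0.012,0.014,-0.1345],"yaw":0}]'
python3 -m crank '[{"translation":[0,0,0],"yaw":0},{"translation":[0,0,0],"yaw":0},{"translation":[0,0,0],"yaw":0},{"translation":[0,0,0],"yaw":0},{"translation":[0,0,0],"yaw":0},{"translation":[0,0,0],"yaw":0},{"translation":[0,0,0],"yaw":0},{"translation":[0,0,0],"yaw":0}]' 0.005
python3 -c "
from h import *
cam('wrist','w3')"
```

```text
time_s: 3.78
tcp_pos: [560.1, -113.7, 22.3]
ee_rot: [180.0, 0.0, 11.0]
ft_force: [-0.2, 0.1, -0.3]
opening: 59.8
time_s: 4.45
tcp_pos: [561.0, -113.6, 23.3]
ee_rot: [179.9, -0.1, 11.0]
ft_force: [-0.7, -0.2, 6.0]
opening: 23.3
```

View pics/w3.png

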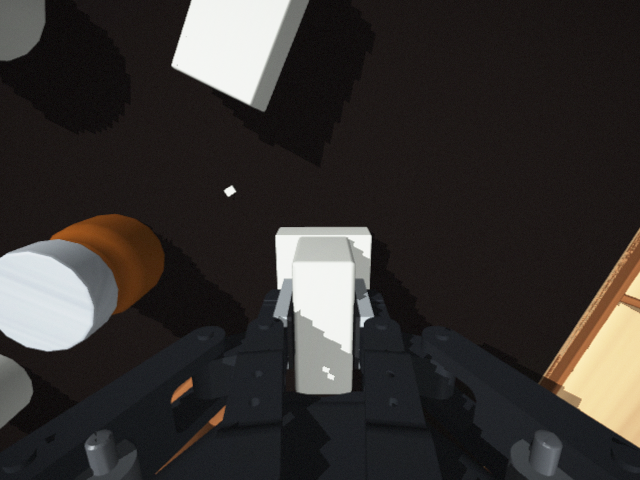

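```bash
python3 -m crank '[{"translation":[0,0,0.02],"yaw":0},{"translation":[0,0,0.045],"yaw":0},{"translation":[0.005,-0.02,0.06],"yaw":-0.05},{"translation":[0.014,-0.05,0.07],"yaw":-0.12},{"translation":[0.023,-0.085,0.07],"yaw":-0.19},{"translation":[0.032,-0.12,0.07],"yaw":-0.26},{"translation":[0.041,-0.155,0.07],"yaw":-0.32},{"translation":[0.05,-0.185,0.07],"yaw":-0.347},{"translation":[0.0555,-0.207,0.07],"yaw":-0.347},{"translation":[0.0555,-0.207,0.07],"yaw":-0.347}]'
python3 -m crank '[{"translation":[0,0,0],"yaw":0},{"translation":[0,0,0],"yaw":0},{"translation":[0,0,0],"yaw":0}]'
python3 - <<'E'
from h import *
c=cam("wrist","w4")
cam("side","s4")
for x in (88,0,-88):
  a=np.radians(-8.9);print(proj(c,[529.5+x*np.cos(a),-307.3+x*np.sin(a),4]))
E
```

```text
time_s: 5.33
tcp_pos: [616.6, -325.0, 92.9]
ee_rot: [179.9, -0.2, -9.0]
ft_force: [-0.2, 0.1, 0.7]
opening: 23.1
time_s: 5.58
tcp_pos: [615.1, -319.1, 92.0]
ee_rot: [-180.0, 0.0, -8.8]
ft_force: [0.3, 0.5, -1.0]
opening: 22.8
[325.15702639 239.14270798]
[324.93635328 343.57153348]
[324.75390727 429.9102032 ]
```

View pics/w4.png

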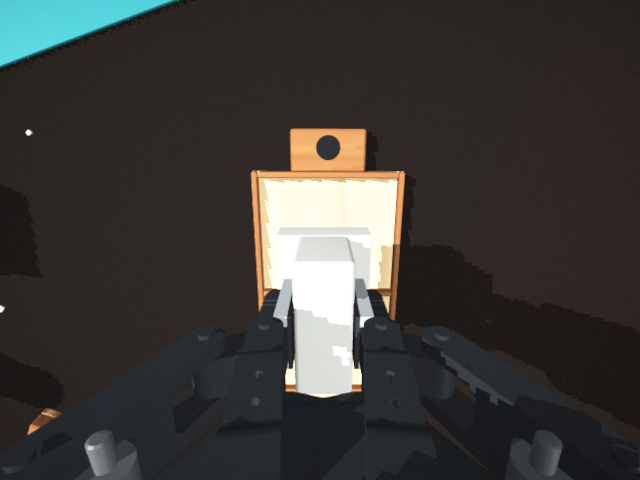

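View pics/s4.png

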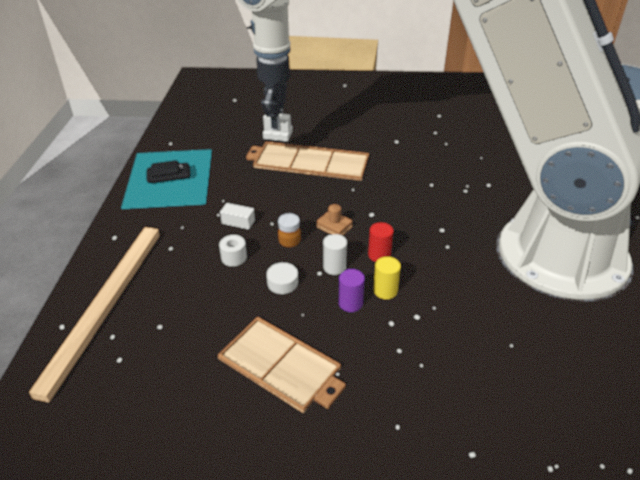

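```bash
python3 -m crank '[{"translation":[0.001,-0.002,-0.02],"yaw":0},{"translation":[0.001,-0.002,-0.04],"yaw":0},{"translation":[0.001,-0.002,-0.052],"yaw":0},{"translation":[0.001,-0.002,-0.06],"yaw":0},{"translation":[0.001,-0.002,-0.065],"yaw":0},{"translation":[0.001,-0.002,-0.065],"yaw":0},{"translation":[0.001,-0.002,-0.065],"yaw":0},{"translation":[0.001,-0.002,-0.065],"yaw":0}]'
python3 -m crank '[{"translation":[0,0,0],"yaw":0},{"translation":[0,0,0],"yaw":0},{"translation":[0,0,0],"yaw":0},{"translation":[0,0,0],"yaw":0},{"translation":[0,0,0],"yaw":0}]' 0.055
python3 -m crank '[{"translation":[0,0,0.01],"yaw":0},{"translation":[0,0,0.03],"yaw":0},{"translation":[0,0,0.06],"yaw":0},{"translation":[0,0,0.09],"yaw":0},{"translation":[0,0,0.12],"yaw":0},{"translation":[0,0,0.12],"yaw":0},{"translation":[0,0,0.12],"yaw":0}]'
python3 - <<'E'
from h import *
c=cam("wrist","w5")
E
```

```text
time_s: 6.35
tcp_pos: [616.8, -322.4, 27.4]
ee_rot: [180.0, -0.0, -8.9]
ft_force: [-0.4, 0.1, 0.1]
opening: 22.9
time_s: 6.77
tcp_pos: [616.4, -322.4, 26.9]
ee_rot: [180.0, -0.0, -8.9]
ft_force: [-1.0, -0.2, 0.4]
opening: 55.2
time_s: 7.35
tcp_pos: [617.8, -323.1, 150.1]
ee_rot: [179.9, -0.3, -8.9]
ft_force: [-0.2, 0.7, -0.5]
opening: 55.3
```

View pics/w5.png

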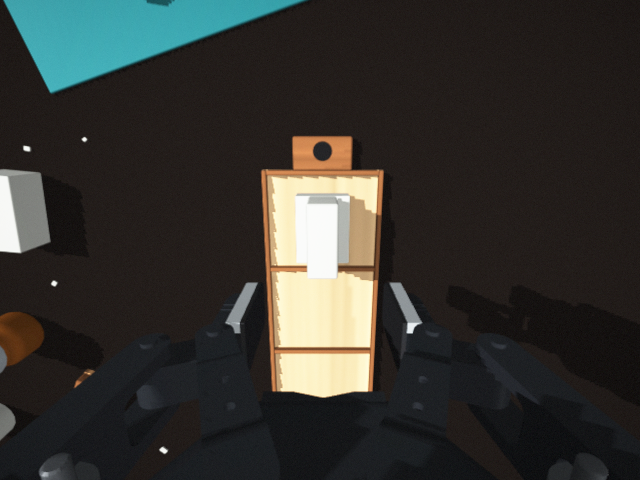

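```bash
python3 -m crank '[{"translation":[0.005,0.04,0],"yaw":0},{"translation":[0.01,0.08,0],"yaw":0},{"translation":[0.015,0.12,0],"yaw":0},{"translation":[0.02,0.16,0],"yaw":0},{"translation":[0.025,0.2,0],"yaw":0},{"translation":[0.03,0.24,0],"yaw":0},{"translation":[0.035,0.28,0],"yaw":0},{"translation":[0.037,0.32,0],"yaw":0},{"translation":[0.038,0.36,0],"yaw":0},{"translation":[0.038,0.376,0],"yaw":0}]' 0.072
python3 -m crank '[{"translation":[0,0,0],"yaw":0},{"translation":[0,0,0],"yaw":0}]'
python3 - <<'E'
from h import *
c=cam("wrist","w6")
s=ctrl.get_state();print(s["tcp_pos"],s["ee_rot"],s["time_s"])
print(proj(c,[661,52.7,40]))
for d in ctrl.look_for("ring_mid","wrist"): p=toworld(c,d["position"]);print(round(d["score"],2),p.round(0),proj(c,p).round(0))
E
```

```text
time_s: 8.23
tcp_pos: [653.3, 58.3, 145.5]
ee_rot: [-180.0, 0.1, -8.8]
ft_force: [-0.0, -1.4, -1.0]
opening: 71.8
time_s: 8.4
tcp_pos: [653.6, 54.1, 145.8]
ee_rot: [180.0, 0.1, -8.8]
ft_force: [0.5, -0.7, -1.4]
opening: 72.0
[653.80068294  53.02145957 145.96973821] [ 1.79948354e+02  8.54885849e-02 -8.85215253e+00] 8.45
[323.14851275 224.94332172]
0.87 [665.  55.  39.] [320. 220.]
```

View pics/w6.png

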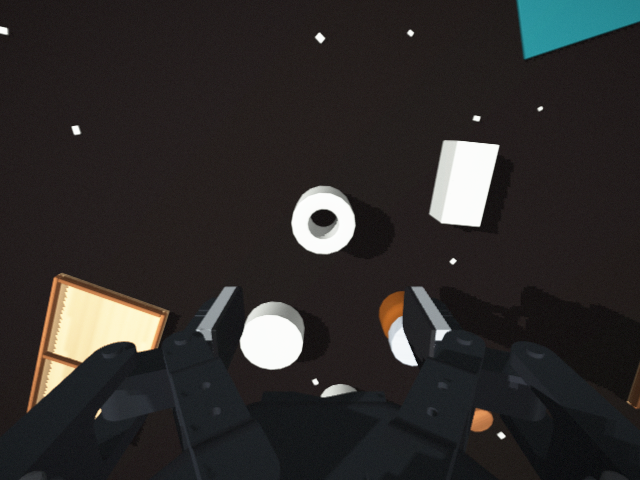

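```bash
python3 -m crank '[{"translation":[0.004,-0.001,-0.02],"yaw":0},{"translation":[0.009,-0.001,-0.05],"yaw":0},{"translation":[0.009,-0.001,-0.08],"yaw":0},{"translation":[0.009,-0.001,-0.105],"yaw":0},{"translation":[0.009,-0.001,-0.125],"yaw":0},{"translation":[0.009,-0.001,-0.135],"yaw":0},{"translation":[0.009,-0.001,-0.141],"yaw":0},{"translation":[0.009,-0.001,-0.141],"yaw":0},{"translation":[0.009,-0.001,-0.141],"yaw":0}]'
python3 -m crank '[{"translation":[0,0,0],"yaw":0},{"translation":[0,0,0],"yaw":0},{"translation":[0,0,0],"yaw":0},{"translation":[0,0,0],"yaw":0},{"translation":[0,0,0],"yaw":0},{"translation":[0,0,0],"yaw":0}]' 0.03
python3 -c "
from h import *
cam('wrist','w7')"
```

```text
time_s: 9.25
tcp_pos: [664.0, 52.1, 6.6]
ee_rot: [-180.0, -0.1, -8.9]
ft_force: [0.0, 0.1, 0.7]
opening: 72.3
time_s: 9.75
tcp_pos: [664.6, 52.7, 7.8]
ee_rot: [-180.0, -0.2, -8.9]
ft_force: [-0.4, -0.5, 5.8]
opening: 48.9
```

View pics/w7.png

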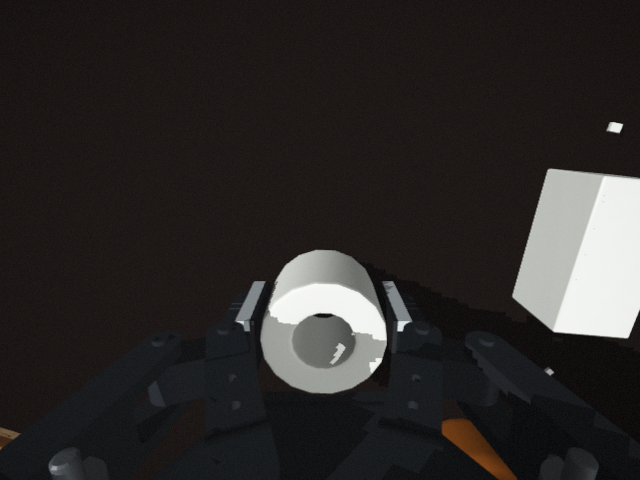

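```bash
python3 -m crank '[{"translation":[0,0,0.02],"yaw":0},{"translation":[0,0,0.05],"yaw":0},{"translation":[0,0,0.085],"yaw":0},{"translation":[-0.01,-0.027,0.11],"yaw":0},{"translation":[-0.023,-0.062,0.11],"yaw":0},{"translation":[-0.037,-0.1,0.11],"yaw":0},{"translation":[-0.051,-0.137,0.11],"yaw":0},{"translation":[-0.065,-0.174,0.11],"yaw":0},{"translation":[-0.075,-0.2,0.11],"yaw":0},{"translation":[-0.08,-0.21,0.11],"yaw":0}]'

```

```text
time_s: 10.63
tcp_pos: [582.4, -160.6, 117.0]
ee_rot: [179.9, -0.1, -9.0]
ft_force: [0.3, 0.3, -0.8]
opening: 48.8
```

```bash
python3 -m crank '[{"translation":[-0.012,-0.035,0],"yaw":0},{"translation":[-0.025,-0.07,0],"yaw":0},{"translation":[-0.037,-0.105,0],"yaw":0},{"translation":[-0.048,-0.135,0],"yaw":0},{"translation":[-0.053,-0.147,-0.01],"yaw":0},{"translation":[-0.053,-0.147,-0.03],"yaw":0},{"translation":[-0.053,-0.147,-0.05],"yaw":0},{"translation":[-0.053,-0.147,-0.06],"yaw":0},{"translation":[-0.053,-0.147,-0.06],"yaw":0},{"translation":[-0.053,-0.147,-0.06],"yaw":0}]'
python3 -c "
from h import *
c=cam('wrist','w8');cam('side','s8')"
```

```text
time_s: 11.47
tcp_pos: [530.6, -303.5, 55.8]
ee_rot: [-180.0, 0.0, -8.8]
ft_force: [-0.1, 1.3, -0.5]
opening: 48.5
```

View pics/w8.png

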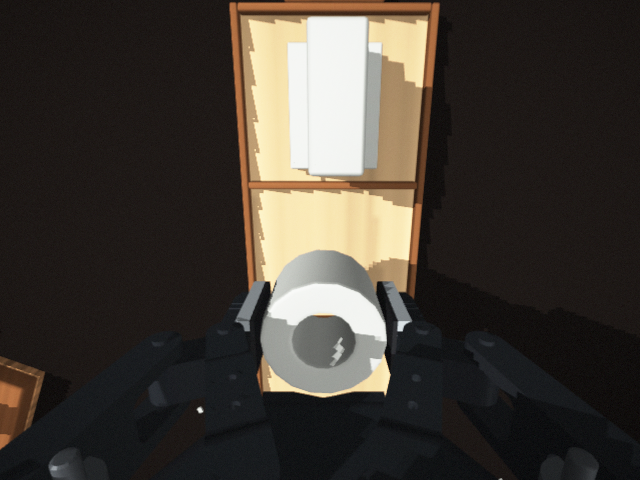

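```bash
python3 -m crank '[{"translation":[-0.001,-0.003,-0.015],"yaw":0},{"translation":[-0.001,-0.003,-0.028],"yaw":0},{"translation":[-0.001,-0.003,-0.037],"yaw":0},{"translation":[-0.001,-0.003,-0.042],"yaw":0},{"translation":[-0.001,-0.003,-0.0445],"yaw":0},{"translation":[-0.001,-0.003,-0.0445],"yaw":0},{"translation":[-0.001,-0.003,-0.0445],"yaw":0}]'
python3 -m crank '[{"translation":[0,0,0],"yaw":0},{"translation":[0,0,0],"yaw":0},{"translation":[0,0,0],"yaw":0},{"translation":[0,0,0],"yaw":0}]' 0.062
python3 -m crank '[{"translation":[0,0,0.01],"yaw":0},{"translation":[0,0,0.03],"yaw":0},{"translation":[0,0,0.06],"yaw":0},{"translation":[0,0,0.09],"yaw":0},{"translation":[0,0,0.12],"yaw":0},{"translation":[0,0,0.13],"yaw":0},{"translation":[0,0,0.13],"yaw":0}]'
python3 - <<'E'
from h import *
c=cam("wrist","w9")
E
```

```text
time_s: 12.15
tcp_pos: [529.3, -307.1, 11.8]
ee_rot: [-180.0, 0.0, -8.9]
ft_force: [-2.7, 1.4, 3.9]
opening: 48.8
time_s: 12.48
tcp_pos: [529.5, -307.4, 11.4]
ee_rot: [180.0, -0.0, -8.9]
ft_force: [0.4, 0.0, -0.2]
opening: 62.3
time_s: 13.07
tcp_pos: [531.2, -308.4, 145.1]
ee_rot: [179.9, -0.3, -8.9]
ft_force: [-0.2, -0.2, -0.0]
opening: 61.8
```

View pics/w9.png

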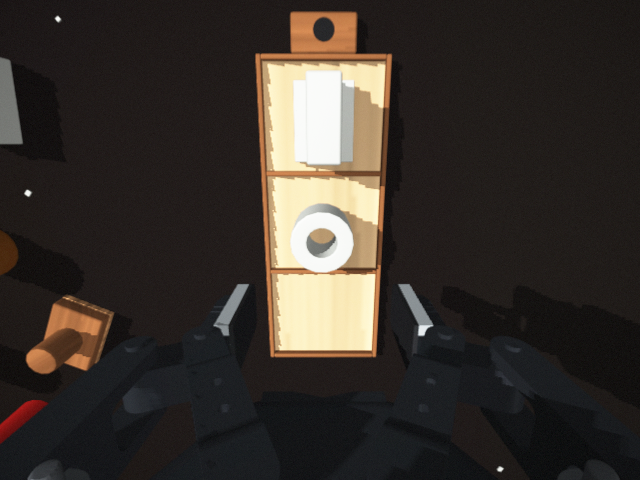

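```bash
python3 -m crank '[{"translation":[-0.01,0.036,0],"yaw":-0.06},{"translation":[-0.02,0.072,0],"yaw":-0.12},{"translation":[-0.03,0.108,0],"yaw":-0.18},{"translation":[-0.04,0.144,0],"yaw":-0.24},{"translation":[-0.05,0.18,0],"yaw":-0.3},{"translation":[-0.06,0.216,0],"yaw":-0.36},{"translation":[-0.067,0.24,0],"yaw":-0.42},{"translation":[-0.07,0.251,0],"yaw":-0.431},{"translation":[-0.07,0.251,0],"yaw":-0.431},{"translation":[-0.07,0.251,0],"yaw":-0.431}]' 0.055
python3 - <<'E'
from h import *
c=cam("wrist","w10")
s=ctrl.get_state();print(s["tcp_pos"],s["ee_rot"],s["time_s"])
print(proj(c,[461,-57.2,52]))
E
```

```text
time_s: 13.95
tcp_pos: [458.6, -55.9, 140.2]
ee_rot: [179.9, 0.1, -33.5]
ft_force: [-0.1, -0.7, 0.6]
opening: 55.2
[459.08027705 -56.53526501 140.50159999] [ 1.79954538e+02  6.22837051e-02 -3.35082033e+01] 14.0
[322.55249634 237.59606955]
```

View pics/w10.png

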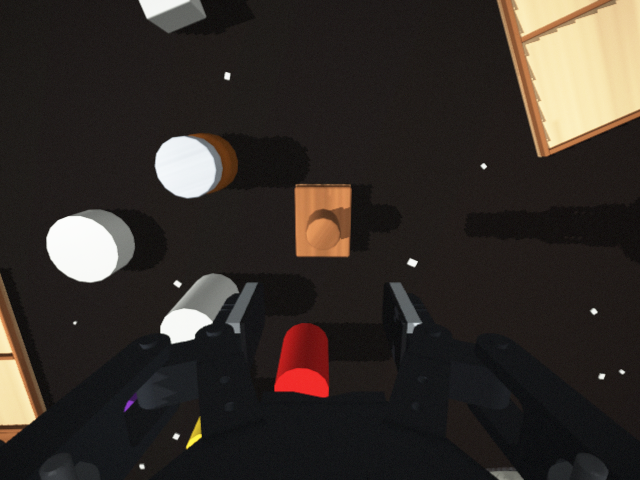

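```bash
python3 -m crank '[{"translation":[0.004,-0.002,-0.02],"yaw":0},{"translation":[0.004,-0.002,-0.05],"yaw":0},{"translation":[0.004,-0.002,-0.08],"yaw":0},{"translation":[0.004,-0.002,-0.1],"yaw":0},{"translation":[0.004,-0.002,-0.112],"yaw":0},{"translation":[0.004,-0.002,-0.1175],"yaw":0},{"translation":[0.004,-0.002,-0.1175],"yaw":0},{"translation":[0.004,-0.002,-0.1175],"yaw":0}]'
python3 -m crank '[{"translation":[0,0,0],"yaw":0},{"translation":[0,0,0],"yaw":0},{"translation":[0,0,0],"yaw":0},{"translation":[0,0,0],"yaw":0},{"translation":[0,0,0],"yaw":0},{"translation":[0,0,0],"yaw":0},{"translation":[0,0,0],"yaw":0}]' 0.005
python3 -c "
from h import *
cam('wrist','w11')"
```

```text
time_s: 14.67
tcp_pos: [463.6, -59.0, 23.8]
ee_rot: [180.0, 0.0, -33.6]
ft_force: [0.0, 0.3, -0.2]
opening: 55.1
time_s: 15.25
tcp_pos: [464.2, -58.5, 24.9]
ee_rot: [-180.0, -0.1, -33.6]
ft_force: [0.1, -1.3, 4.5]
opening: 24.2
```

View pics/w11.png

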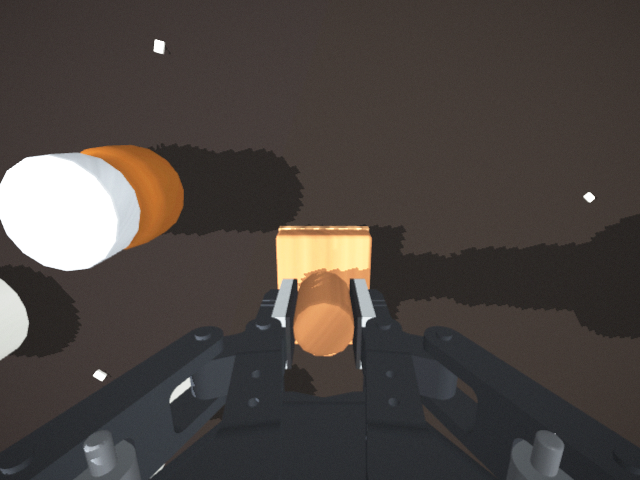

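```bash
python3 -m crank '[{"translation":[0,0,0.02],"yaw":0},{"translation":[0,0,0.045],"yaw":0.04},{"translation":[-0.002,-0.025,0.06],"yaw":0.1},{"translation":[-0.005,-0.06,0.07],"yaw":0.16},{"translation":[-0.009,-0.1,0.07],"yaw":0.23},{"translation":[-0.013,-0.14,0.07],"yaw":0.3},{"translation":[-0.017,-0.18,0.07],"yaw":0.37},{"translation":[-0.02,-0.21,0.07],"yaw":0.42},{"translation":[-0.0215,-0.235,0.06],"yaw":0.431},{"translation":[-0.0215,-0.235,0.05],"yaw":0.431}]'
python3 -m crank '[{"translation":[0,0,-0.005],"yaw":0},{"translation":[0,0,-0.01],"yaw":0},{"translation":[0,0,-0.01],"yaw":0}]'
python3 -c "
from h import *
cam('wrist','w12')"
```

```text
time_s: 16.13
tcp_pos: [443.0, -298.2, 75.1]
ee_rot: [179.8, -0.3, -9.0]
ft_force: [0.3, 1.3, 0.0]
opening: 24.0
time_s: 16.38
tcp_pos: [441.3, -291.9, 63.1]
ee_rot: [-179.9, 0.1, -8.9]
ft_force: [-1.2, 0.3, -0.9]
opening: 23.9
```

View pics/w12.png

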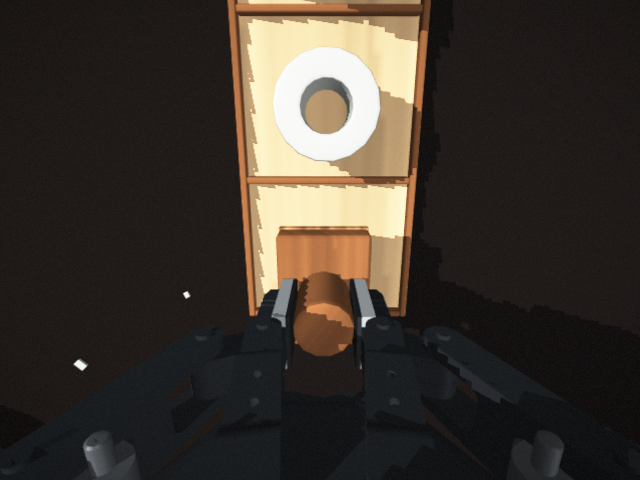

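```bash
python3 -m crank '[{"translation":[0.001,-0.002,-0.012],"yaw":0},{"translation":[0.001,-0.002,-0.022],"yaw":0},{"translation":[0.001,-0.002,-0.03],"yaw":0},{"translation":[0.001,-0.002,-0.0345],"yaw":0},{"translation":[0.001,-0.002,-0.0345],"yaw":0},{"translation":[0.001,-0.002,-0.0345],"yaw":0},{"translation":[0.001,-0.002,-0.0345],"yaw":0}]'
python3 -m crank '[{"translation":[0,0,0],"yaw":0},{"translation":[0,0,0],"yaw":0},{"translation":[0,0,0],"yaw":0},{"translation":[0,0,0],"yaw":0},{"translation":[0,0,0],"yaw":0}]' 0.055
python3 -m crank '[{"translation":[0,0,0.01],"yaw":0},{"translation":[0,0,0.03],"yaw":0},{"translation":[0,0,0.06],"yaw":0},{"translation":[0,0,0.09],"yaw":0},{"translation":[0,0,0.12],"yaw":0},{"translation":[0,0,0.12],"yaw":0},{"translation":[0,0,0.12],"yaw":0}]'
python3 - <<'E'
from h import *
c=cam("wrist","w13")
E
```

```text
time_s: 17.02
tcp_pos: [442.6, -294.9, 29.0]
ee_rot: [-180.0, 0.1, -8.9]
ft_force: [-0.8, 1.5, 1.3]
opening: 24.4
time_s: 17.43
tcp_pos: [443.0, -295.4, 29.3]
ee_rot: [180.0, -0.0, -8.9]
ft_force: [-0.9, 0.4, 0.5]
opening: 54.9
time_s: 18.02
tcp_pos: [444.0, -296.1, 151.8]
ee_rot: [179.9, -0.2, -8.9]
ft_force: [0.4, 1.0, 0.0]
opening: 55.3
```

View pics/w13.png

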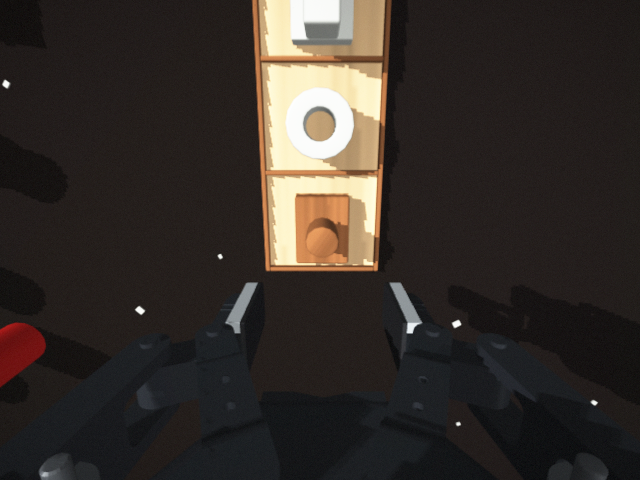

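```bash
python3 -m crank '[{"translation":[0.013,0.036,0],"yaw":-0.06},{"translation":[0.027,0.072,0],"yaw":-0.12},{"translation":[0.041,0.108,0],"yaw":-0.18},{"translation":[0.055,0.144,0],"yaw":-0.24},{"translation":[0.069,0.18,0],"yaw":-0.3},{"translation":[0.083,0.216,0],"yaw":-0.36},{"translation":[0.096,0.252,0],"yaw":-0.393},{"translation":[0.106,0.278,0],"yaw":-0.393},{"translation":[0.11,0.2875,0],"yaw":-0.393},{"translation":[0.11,0.2875,0],"yaw":-0.393}]' 0.07
python3 -m crank '[{"translation":[0,0,0],"yaw":0}]'
python3 - <<'E'
from h import *
c=cam("wrist","w14")
s=ctrl.get_state();print(s["tcp_pos"],s["ee_rot"],s["time_s"])
print(proj(c,[554,-8.5,56]))
E
```

```text
time_s: 18.9
tcp_pos: [552.8, -5.8, 148.2]
ee_rot: [180.0, 0.1, -31.2]
ft_force: [-0.6, -0.6, -0.2]
opening: 70.2
time_s: 18.98
tcp_pos: [552.0, -8.0, 148.3]
ee_rot: [179.9, 0.1, -31.3]
ft_force: [-0.2, -0.3, 0.1]
opening: 69.5
[551.90458721  -8.67383214 148.51533059] [ 1.79919860e+02  8.38307379e-02 -3.13894503e+01] 19.0333
[322.05593369 236.93054577]
```

View pics/w14.png

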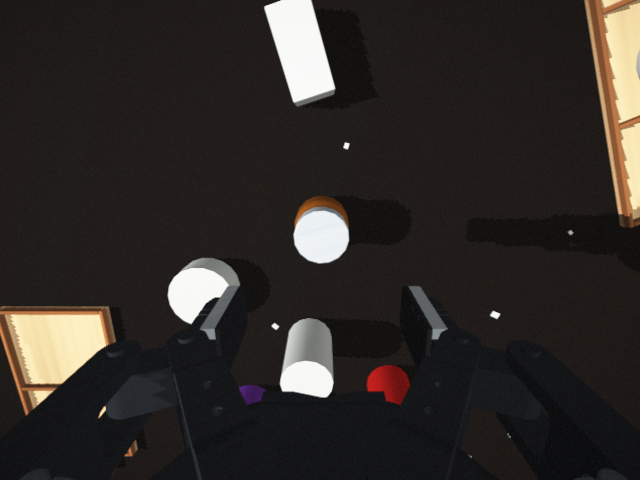

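```bash
python3 -m crank '[{"translation":[0.003,-0.0005,-0.02],"yaw":0},{"translation":[0.003,-0.0005,-0.05],"yaw":0},{"translation":[0.003,-0.0005,-0.085],"yaw":0},{"translation":[0.003,-0.0005,-0.11],"yaw":0},{"translation":[0.003,-0.0005,-0.128],"yaw":0},{"translation":[0.003,-0.0005,-0.138],"yaw":0},{"translation":[0.003,-0.0005,-0.1425],"yaw":0},{"translation":[0.003,-0.0005,-0.1425],"yaw":0},{"translation":[0.003,-0.0005,-0.1425],"yaw":0}]'
python3 -m crank '[{"translation":[0,0,0],"yaw":0},{"translation":[0,0,0],"yaw":0},{"translation":[0,0,0],"yaw":0},{"translation":[0,0,0],"yaw":0},{"translation":[0,0,0],"yaw":0},{"translation":[0,0,0],"yaw":0},{"translation":[0,0,0],"yaw":0}]' 0.025
python3 -c "
from h import *
cam('wrist','w15')"
```

```text
time_s: 19.78
tcp_pos: [556.4, -8.9, 7.7]
ee_rot: [-180.0, -0.0, -31.5]
ft_force: [0.1, -0.8, 0.4]
opening: 69.9
time_s: 20.37
tcp_pos: [556.8, -8.5, 8.5]
ee_rot: [-180.0, -0.1, -31.4]
ft_force: [-2.2, -1.2, 9.8]
opening: 43.5
```

View pics/w15.png

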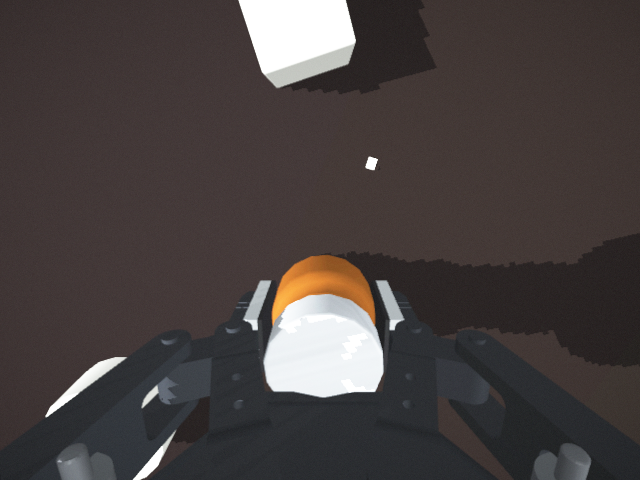

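```bash
python3 -m crank '[{"translation":[0,0,0.02],"yaw":0},{"translation":[0,0,0.05],"yaw":0},{"translation":[0.001,0.015,0.08],"yaw":0},{"translation":[0.003,0.05,0.085],"yaw":0},{"translation":[0.006,0.09,0.085],"yaw":0},{"translation":[0.008,0.13,0.085],"yaw":0},{"translation":[0.01,0.17,0.085],"yaw":0},{"translation":[0.013,0.21,0.085],"yaw":0},{"translation":[0.015,0.245,0.085],"yaw":0},{"translation":[0.016,0.265,0.085],"yaw":0}]'
python3 -m crank '[{"translation":[0.001,0.012,0],"yaw":0},{"translation":[0.002,0.018,-0.01],"yaw":0},{"translation":[0.002,0.018,-0.02],"yaw":0},{"translation":[0.002,0.018,-0.02],"yaw":0}]'
python3 - <<'E'
from h import *
c=cam('wrist','w16')
print(ctrl.get_state()["tcp_pos"])
a=np.radians(148.6)
for x,y in [(-90,-52),(-90,52),(90,52),(90,-52),(-44,0),(0,48),(0,-48)]: print(x,y,proj(c,[537+x*np.cos(a)-y*np.sin(a),306.9+x*np.sin(a)+y*np.cos(a),10]).round(0))
E
```

```text
time_s: 21.25
tcp_pos: [572.1, 260.7, 92.8]
ee_rot: [-179.9, -0.0, -31.3]
ft_force: [-0.7, -0.3, -1.5]
opening: 43.7
time_s: 21.58
tcp_pos: [572.3, 272.9, 69.2]
ee_rot: [179.8, 0.1, -31.4]
ft_force: [-1.1, -1.4, -1.7]
opening: 43.3
[572.52931381 272.64346338  69.92996007]
-90 -52 [220. 190.]
-90 52 [390. 189.]
90 52 [377. 424.]
90 -52 [241. 424.]
-44 0 [306. 260.]
0 48 [377. 320.]
0 -48 [238. 320.]
```

View pics/w16.png

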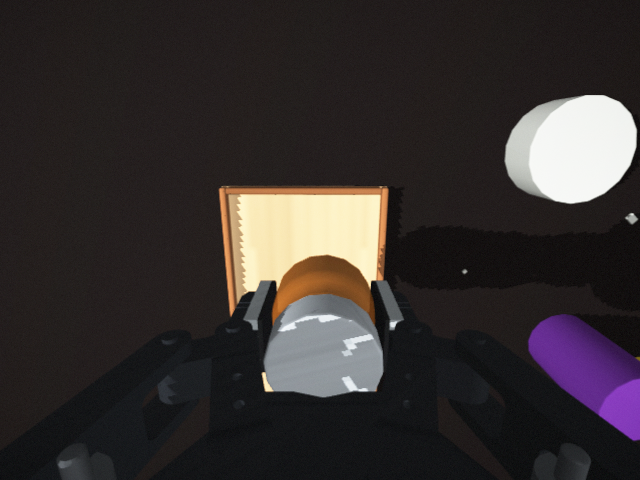

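```bash
python3 -m crank '[{"translation":[0.002,0.011,0],"yaw":0},{"translation":[0.002,0.011,-0.015],"yaw":0},{"translation":[0.002,0.011,-0.035],"yaw":0},{"translation":[0.002,0.011,-0.047],"yaw":0},{"translation":[0.002,0.011,-0.054],"yaw":0},{"translation":[0.002,0.011,-0.057],"yaw":0},{"translation":[0.002,0.011,-0.057],"yaw":0},{"translation":[0.002,0.011,-0.057],"yaw":0}]'
python3 -m crank '[{"translation":[0,0,0],"yaw":0},{"translation":[0,0,0],"yaw":0},{"translation":[0,0,0],"yaw":0},{"translation":[0,0,0],"yaw":0}]' 0.06
python3 -m crank '[{"translation":[0,0,0.01],"yaw":0},{"translation":[0,0,0.03],"yaw":0},{"translation":[0,0,0.06],"yaw":0},{"translation":[0,0,0.09],"yaw":0},{"translation":[0,0,0.12],"yaw":0},{"translation":[0,0,0.14],"yaw":0},{"translation":[0,0,0.14],"yaw":0}]'
python3 - <<'E'
from h import *
c=cam("wrist","w17")
E
```

```text
time_s: 22.3
tcp_pos: [576.3, 285.8, 15.4]
ee_rot: [-180.0, -0.0, -31.4]
ft_force: [-0.5, -0.5, -1.5]
opening: 43.8
time_s: 22.63
tcp_pos: [576.3, 285.8, 15.5]
ee_rot: [-180.0, -0.0, -31.4]
ft_force: [-0.4, 0.4, 1.0]
opening: 59.9
time_s: 23.22
tcp_pos: [578.5, 287.0, 161.0]
ee_rot: [-179.6, -0.3, -31.4]
ft_force: [-0.3, 0.5, 0.8]
opening: 60.2
```

View pics/w17.png

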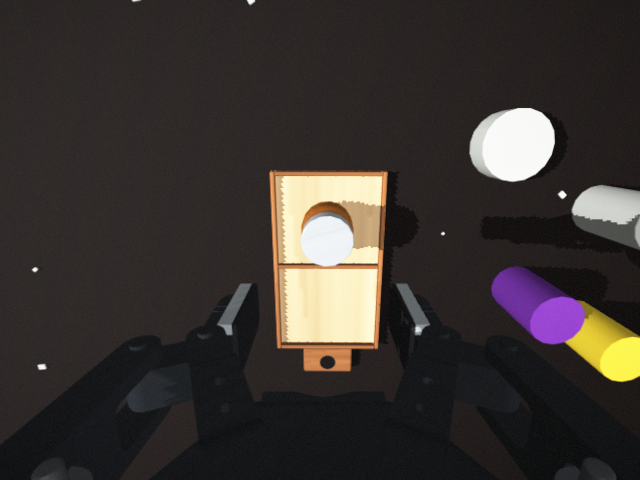

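```bash
python3 -m crank '[{"translation":[-0.017,-0.03,0],"yaw":0},{"translation":[-0.035,-0.063,0],"yaw":0},{"translation":[-0.053,-0.096,0],"yaw":0},{"translation":[-0.071,-0.129,0],"yaw":0},{"translation":[-0.089,-0.162,0],"yaw":0},{"translation":[-0.107,-0.195,0],"yaw":0},{"translation":[-0.117,-0.213,0],"yaw":0},{"translation":[-0.1225,-0.2205,0],"yaw":0},{"translation":[-0.1225,-0.2205,0],"yaw":0},{"translation":[-0.1225,-0.2205,0],"yaw":0}]' 0.066
python3 - <<'E'
from h import *
c=cam("wrist","w18")
s=ctrl.get_state();print(s["tcp_pos"],s["ee_rot"],s["time_s"])
print(proj(c,[456,66.5,66]))
E
```

```text
time_s: 24.1
tcp_pos: [453.8, 65.5, 154.8]
ee_rot: [-180.0, -0.0, -31.5]
ft_force: [0.1, 0.5, 0.4]
opening: 66.2
[454.26184314  65.89123582 154.91238521] [-1.79958938e+02 -2.22161275e-02 -3.14145138e+01] 24.15
[320.33561949 239.41271972]
```

View pics/w18.png

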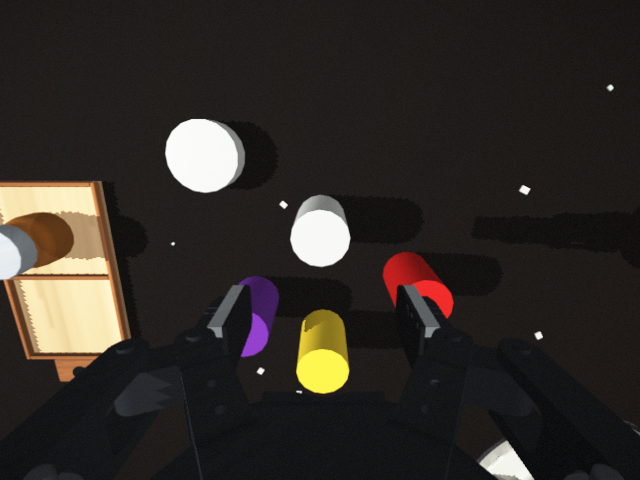

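```bash
python3 -m crank '[{"translation":[0.003,0.001,-0.02],"yaw":0},{"translation":[0.003,0.001,-0.05],"yaw":0},{"translation":[0.003,0.001,-0.08],"yaw":0},{"translation":[0.003,0.001,-0.107],"yaw":0},{"translation":[0.003,0.001,-0.124],"yaw":0},{"translation":[0.003,0.001,-0.1335],"yaw":0},{"translation":[0.003,0.001,-0.1335],"yaw":0},{"translation":[0.003,0.001,-0.1335],"yaw":0}]'
python3 -m crank '[{"translation":[0,0,0],"yaw":0},{"translation":[0,0,0],"yaw":0},{"translation":[0,0,0],"yaw":0},{"translation":[0,0,0],"yaw":0},{"translation":[0,0,0],"yaw":0},{"translation":[0,0,0],"yaw":0},{"translation":[0,0,0],"yaw":0}]' 0.025
python3 -c "
from h import *
cam('wrist','w19')"
```

```text
time_s: 24.82
tcp_pos: [456.9, 66.8, 21.3]
ee_rot: [180.0, 0.0, -31.4]
ft_force: [-0.3, 0.4, 0.7]
opening: 66.3
time_s: 25.4
tcp_pos: [457.6, 66.5, 22.7]
ee_rot: [-179.9, -0.1, -31.4]
ft_force: [-0.5, 1.6, 6.8]
opening: 42.7
```

View pics/w19.png

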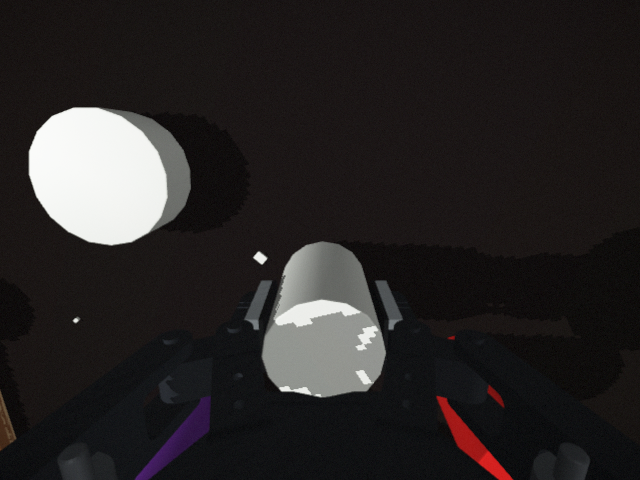

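```bash
python3 -m crank '[{"translation":[0,0,0.03],"yaw":0},{"translation":[0,0,0.065],"yaw":0},{"translation":[0.002,0.01,0.09],"yaw":0},{"translation":[0.008,0.048,0.095],"yaw":0},{"translation":[0.014,0.088,0.095],"yaw":0},{"translation":[0.02,0.128,0.095],"yaw":0},{"translation":[0.026,0.168,0.095],"yaw":0},{"translation":[0.032,0.205,0.095],"yaw":0},{"translation":[0.036,0.23,0.095],"yaw":0},{"translation":[0.038,0.24,0.095],"yaw":0}]'
python3 -m crank '[{"translation":[0,0,0],"yaw":0},{"translation":[0,0,0],"yaw":0},{"translation":[0,0,0],"yaw":0}]'
python3 -c "
from h import *
cam('wrist','w20');print(ctrl.get_state()['tcp_pos'])"
```

```text
time_s: 26.28
tcp_pos: [495.2, 309.9, 117.4]
ee_rot: [-179.8, -0.1, -31.3]
ft_force: [0.4, -0.3, -0.9]
opening: 43.0
time_s: 26.53
tcp_pos: [493.9, 304.7, 116.4]
ee_rot: [179.9, 0.0, -31.4]
ft_force: [-0.6, -0.7, -0.8]
opening: 42.4
[494.05818953 304.51118585 116.39194723]
```

View pics/w20.png

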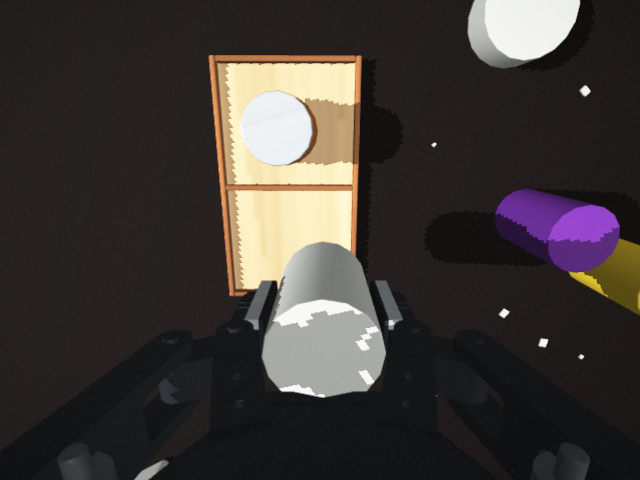

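```bash
python3 -m crank '[{"translation":[0.003,0.014,0],"yaw":0},{"translation":[0.005,0.025,0],"yaw":0},{"translation":[0.005,0.025,-0.015],"yaw":0},{"translation":[0.005,0.025,-0.035],"yaw":0},{"translation":[0.005,0.025,-0.05],"yaw":0},{"translation":[0.005,0.025,-0.055],"yaw":0},{"translation":[0.005,0.025,-0.055],"yaw":0},{"translation":[0.005,0.025,-0.055],"yaw":0}]'
python3 -c "
from h import *
cam('wrist','w21');cam('side','s21');print(ctrl.get_state()['tcp_pos'])"
```

```text
time_s: 27.25
tcp_pos: [499.7, 331.5, 61.7]
ee_rot: [-180.0, 0.0, -31.4]
ft_force: [-0.0, 0.5, -1.4]
opening: 42.9
[500.16365951 331.68583664  62.41932645]
```

View pics/w21.png

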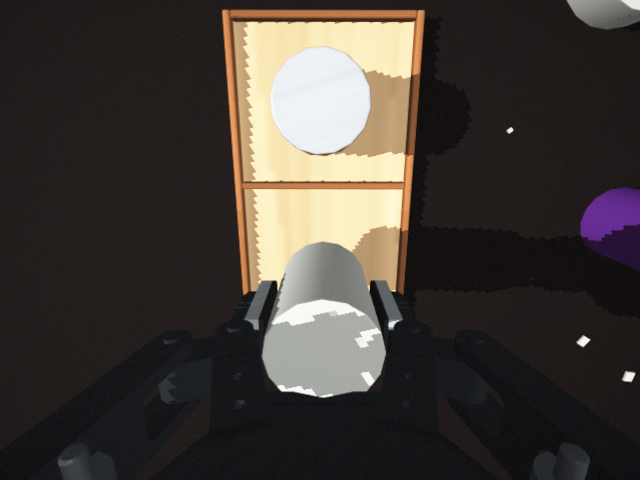

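Aligned with the compartment. Lowering from 62 to about 26.7, then release and retreat clear.

```bash
python3 -m crank '[{"translation":[0,-0.001,-0.012],"yaw":0},{"translation":[0,-0.001,-0.022],"yaw":0},{"translation":[0,-0.001,-0.03],"yaw":0},{"translation":[0,-0.001,-0.0355],"yaw":0},{"translation":[0,-0.001,-0.0355],"yaw":0},{"translation":[0,-0.001,-0.0355],"yaw":0},{"translation":[0,-0.001,-0.0355],"yaw":0}]'
python3 -m crank '[{"translation":[0,0,0],"yaw":0},{"translation":[0,0,0],"yaw":0},{"translation":[0,0,0],"yaw":0},{"translation":[0,0,0],"yaw":0}]' 0.06
python3 -m crank '[{"translation":[0,0,0.01],"yaw":0},{"translation":[0,0,0.03],"yaw":0},{"translation":[0,0,0.06],"yaw":0},{"translation":[0,0,0.09],"yaw":0},{"translation":[0,0,0.12],"yaw":0},{"translation":[-0.02,0.02,0.14],"yaw":0},{"translation":[-0.055,0.035,0.14],"yaw":0},{"translation":[-0.09,0.055,0.14],"yaw":0},{"translation":[-0.12,0.07,0.14],"yaw":0},{"translation":[-0.12,0.07,0.14],"yaw":0}]'
python3 -m crank '[{"translation":[0,0,0],"yaw":0},{"translation":[0,0,0],"yaw":0},{"translation":[0,0,0],"yaw":0}]'
python3 - <<'E'
from h import *
for n in ("wrist","top","side"): cam(n,n[0]+"22")
E
```

```text
time_s: 27.93
tcp_pos: [499.1, 329.9, 25.9]
ee_rot: [179.9, 0.0, -31.4]
ft_force: [-2.7, -2.0, 8.5]
opening: 42.8
time_s: 28.27
tcp_pos: [499.3, 330.1, 25.5]
ee_rot: [180.0, 0.0, -31.4]
ft_force: [-1.2, 0.3, 0.2]
opening: 60.1
time_s: 29.1
tcp_pos: [374.8, 401.8, 166.6]
ee_rot: [180.0, 0.1, -31.3]
ft_force: [-0.1, -0.1, -0.0]
opening: 59.8
time_s: 29.35
tcp_pos: [380.3, 400.0, 166.3]
ee_rot: [-180.0, -0.0, -31.4]
ft_force: [0.3, 0.1, -0.1]
opening: 59.8
```

View pics/w22.png

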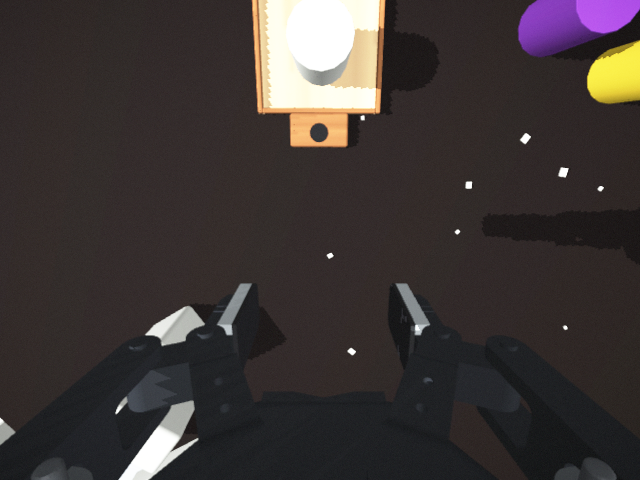

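View pics/t22.png

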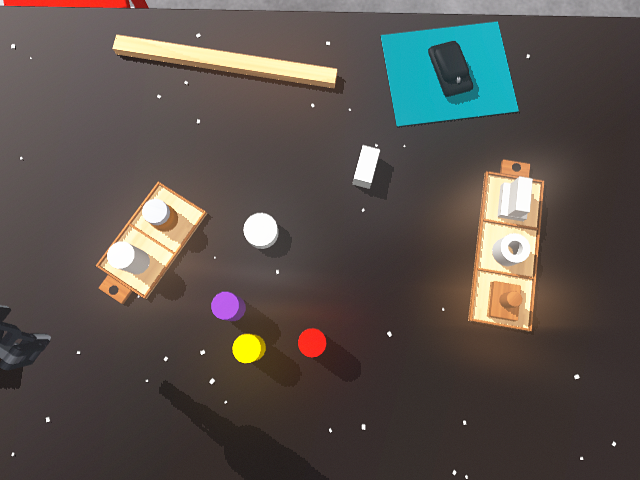

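View pics/s22.png

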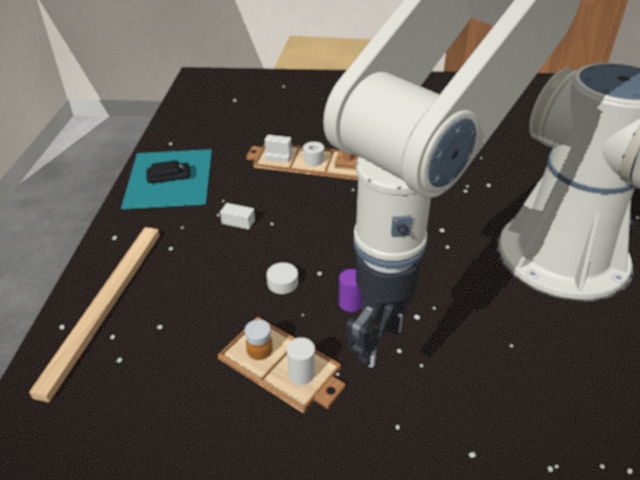

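Everything is in its compartment, and the disc (261,230) and bar (367,167) have not moved. One numeric check before handing in.

```bash
python3 - <<'E'
from h import *
c=cam("top"); im=c["color"][:,:,::-1]
t=np.hstack([cv2.resize(im[150:340,455:560],(330,597),interpolation=cv2.INTER_CUBIC),cv2.copyMakeBorder(cv2.resize(im[170:310,85:215],(460,495),interpolation=cv2.INTER_CUBIC),0,102,0,0,0)])
cv2.imwrite("pics/crop3.png",t)
for nm,tr,yaw,xs in [("tray3",(529.5,-307.3),-8.9,(("nose_mid",88,56),("ring_mid",0,44),("sander_mid",-88,56))),("tray2",(537,306.9),148.6,(("post_mid",44,70),("jar_mid",-44,60)))]:
  a=np.radians(yaw)
  for q,x,z in xs:
    print(q,"expected top pixel if centred",proj(c,[tr[0]+x*np.cos(a),tr[1]+x*np.sin(a),z]).round(1))
    for d in ctrl.look_for(q,"top"):
      p=toworld(c,d["position"]);e=p[:2]-tr;print("   ",round(d["score"],2),"tray frame",[round(e[0]*np.cos(a)+e[1]*np.sin(a)),round(-e[0]*np.sin(a)+e[1]*np.cos(a))],p.round(0))
E
```

```text
nose_mid expected top pixel if centred [523.8 191.9]
    0.74 tray frame [78, 11] [ 608. -308.   37.]
    0.55 tray frame [-46, 419] [549. 114.  28.]
    0.44 tray frame [-135, 615] [491. 321.  69.]
ring_mid expected top pixel if centred [515.9 244.4]
    0.71 tray frame [-6, 6] [ 525. -301.   44.]
sander_mid expected top pixel if centred [514.1 296.4]
    0.77 tray frame [-96, 11] [ 437. -282.   19.]
    0.38 tray frame [-6, 4] [ 524. -302.   46.]
post_mid expected top pixel if centred [121.2 252.9]
    0.87 tray frame [58, 251] [357. 122.  63.]
    0.81 tray frame [47, 12] [490. 321.  69.]
    0.81 tray frame [23, 189] [419. 158.  65.]
    0.7 tray frame [-4, 331] [368.  22.  63.]
jar_mid expected top pixel if centred [156.6 209.3]
    0.64 tray frame [-113, 156] [552. 115.  23.]
    0.6 tray frame [-43, 10] [569. 276.  60.]
```

View pics/crop3.png

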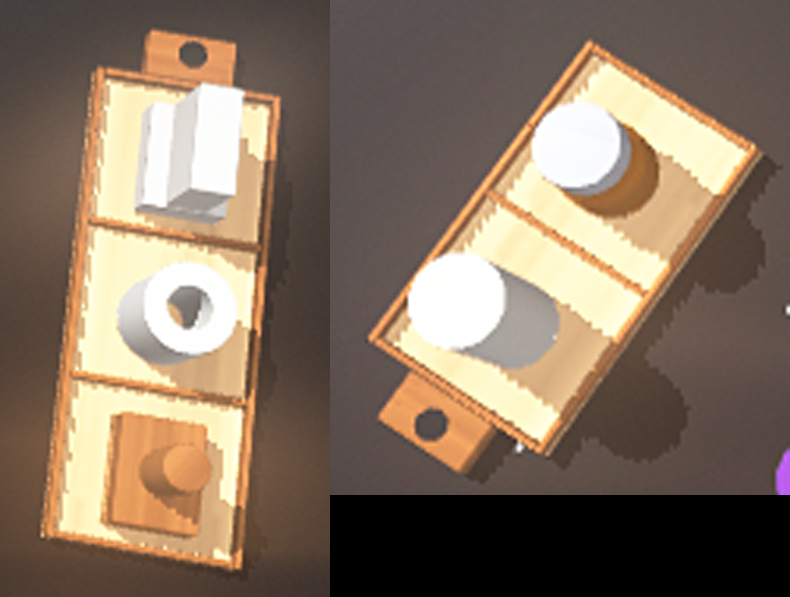

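```bash
python3 -c "
from station import ctrl;print(ctrl.hand_in(), ctrl.get_state()['time_s'])"
```

```text
the job is handed in; nothing more can be done
the job is handed in; nothing more can be done
```

Both kits are made up and the job is handed in, at about 30 s of the 118 s allowed. The hand-in reports no verdict.

- **Long tray:** starting at the tab, it holds the nose blank, then the ring, then the sanding block.
- **Short tray:** the white foam cylinder is next to the tab, and the jar is in the other compartment.

**Last checks:**
- The final top, side and wrist pictures show all five things standing upright in their own compartments, with the gripper clear of everything.
- By pixel, the jar, which I measured, is within about 2 px of its centred position. The other four look centred by eye.
- The trained networks put everything within about 12 mm of its compartment's centre. They measure the visible surface, so I expected some offset, mostly to one side.
- The disc and bar are at the same pixels as at the start, and the coloured look-alikes were not touched.

**Less exact points:**
- The jar was released about 3 mm above the tray floor and dropped onto it. It stands upright in the later pictures.
- The networks also gave some false or look-alike detections, such as the disc reported as the jar. I discarded these against the pictures.
- I did not measure heights or tilt beyond what the pictures show.

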